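# Spring clip off the board nest

### The arm

A 6-joint arm with a two-finger parallel gripper is mounted at the origin on the work surface. World frame = base frame: x ahead of the robot, y to its left, z up, the work surface at z = 0. Lengths are in m, angles in rad, forces in N, time in s.
With the tool pointing down it reaches from about 0.35 to 0.975 m from the base axis. Payload 4.9 kg.
Tool frame: the origin (TCP) lies at the very end of the fingers, on their centre line; the grasp point (between the pads) lies 19 mm behind it; z points along the fingers, y is the line along which they close (so a half turn about z gives the same grasp; the last joint's range is limited). The gripper opens to 85 mm and grips with 20 to 120 N. Pads are 22 mm wide; open, the fingers measure 114 mm over their backs; the gripper's body (76 mm by 85 mm) begins 54 mm behind the grasp point. The pads swing forward as they close: fully open they stand 13 mm farther back than shut.
Start: joints at [-1.382, 0.053, 1.613, -0, 1.476, -0.119], TCP at [0.189, -0.596, 0.231] pointing down, gripper open.
Joint ranges: [-3.01, 3.01], [-1.01, 2.22], [0.06, 2.58], [-1.02, 4.17], [0.09, 2.62], [-3.14, 3.14]. Speed limits (rad/s): [2.57, 2.57, 3.14, 3.14, 3.14, 3.14].

### API

Orientations are given as a rotation vector (axis times angle).
In Python, from station import ctrl, imaging gives the robot as it stands.
- The arm moves only by the tool play_rows, never from a script. Its argument "series" is a list of rows, each a list of 3 entries, a list of its own where there are three numbers: the opening, from 0 (shut) to 1 (fully open), then the shift along the tool's x, y, z each as a share of 0.05 m, from -1 to 1, then the turn, a rotation vector about the tool's x, y, z each as a share of 8 degrees, from -1 to 1. In form: [[grip, [dx, dy, dz], [ax, ay, az]], ...]. A call has 1 to 8 rows; each row shifts and turns the commanded pose from where the row before left it, along the tool's axes as they then stand; what a row does not reach is not made up. A row lasts 1/8 s, in which the tool goes at most 62.5 mm and 10.7 degrees, less where a joint would pass 70% of its speed; a pose out of reach is approached as far as the arm can. A call with a number of a shift or a turn outside -1 to 1 is refused whole. A call with a gripper value outside its range is refused whole. The fingers move at their own pace and stop on an object; "force" is the grip in N (left out, the last holds). Time passes only in rows, so rows that do not move let the fingers close. It gives the time, the measured TCP pose, the force, the opening and the grip force at its end, in the units of the state.
- ctrl.get_obs(): the state, without advancing time (a new reading comes with each control period).
- imaging.get_image(name): name is "side" or "top" or "wrist"; returns a dict with "color" (384x512x3 uint8, blue, green, red), "fx", "fy", "cx", "cy" (pixels), "extrinsics" (4x4, takes a point from world to camera coordinates); the wrist camera has in their place "hand_eye" (4x4, takes a point from camera to tool coordinates, whose origin is the TCP and whose axes are the flange's). Camera axes: x right, y down, z forward; pixel columns grow to the right and rows downward; lengths in m; the calibration is good to about 2 mm. A picture is of the moment at which its call begins: read the wrist's pose just before it. There is no depth.
- ctrl.finish_job(): hands the job in; it is judged then, once.
The state is a dict: "t": time; "q": joint angles; "dq": joint speeds; "effort": joint torques, N m; "tool_pos": TCP position; "tool_rot": TCP orientation; "contact_force": force on the tool from outside, world axes, zero at the start; "wrist_torque": the same for the moment, N m; "opening": finger opening in m; "grip_force": force on a finger pad.
Only numpy, scipy, OpenCV 4.12 (cv2) and the standard library are available. Lean on these libraries where they do the work, as an engineer would, in place of code of your own. Each camera call takes 0.05 s, during which the arm holds its last target. There are 200 camera calls.

### The job

The circuit board in the aluminium nest is locked by a U-shaped spring clip under the head of the post. Slide the forked wedge tool in under the clip from its open end until the arms are spread wider than the post's head, lift the clip up off the post on the tool, carry it over and set tool and clip down together, lying flat on the cork work pad. Do not drop the clip, and leave the solder reel and the bottle where they stand.

Things in the scene. Friction and masses are not known exactly. Their poses are not given: they have to be found in the camera images.
- nest: Fixed nest: aluminium block 22 mm high with a green board 3 mm thick on it (board top 25 mm above the bench). Origin on the bench under the post's axis; z up, x points from the clip's open end (where the wedge enters) to its closed end. It reaches from x -72 to +93 mm, y +-52 mm. The board is clear for |y| below 37 mm but for the post and the lug round the clip's closed end.
- post_foot (a point): Point on the axis of the nest's steel post, at the board's top; axes as the nest's. Heights above the board: collar of 22 mm diameter up to 8 mm, neck of 12 mm diameter up to 16 mm, head of 21 mm diameter from 16 to 22 mm.
- lug (a point): Fixed U-shaped lug on the board, 12 mm high, round the clip's closed end: this point is the middle of its back wall, on the board, at x +71 mm of the nest. The back wall's inside is at nest x +68 mm, its side walls at y +-16 to +-20 mm from x +60 mm. The clip has 2 mm of play in it and can only go up once spread.
- clip_mid (a point): Loose steel spring clip, a flat U, 60 g: point midway between its arms, on the post's axis when in place, half-way up its 6 mm thickness (11 mm above the board); axes as the nest's. The arms rest on the collar, under the head: they run along x from +58 to -50 mm, each 6 mm wide, 15 mm apart inside, underside 8 mm above the board.
- clip: The same clip, point 3 mm lower (arms' underside). Its closed end is at x +57 to +66 mm, with a foot 16 mm wide reaching 8 mm down to the board. From x -50 to -64 mm the arms' ends flare outward by 35 degrees to a mouth about 32 mm wide inside.
- leg_left (a joint): Angle of the clip arm on the +y side: 0 closed (as at the start), grows as it is spread. A spring of 1.5 N m/rad with 0.09 N m preload closes it; hinge at x +58 mm of the clip. The post's head passes from about 0.05 rad; the wedge fully in gives about 0.11 rad.
- leg_right (a joint): The same for the arm on the -y side, also positive when spread.
- wedge_grip (a point): Loose forked wedge tool, about 120 g, lying flat: this point is the centre of its black handle, a block 70 mm long (x -33 to +37 mm), 24 mm wide and 48 mm high; 24 mm above the underside. x points to the fork, z up. With its nose against the post's collar this point is 112 mm from the post's axis and the arms are fully spread. Pushing in takes about 5 to 15 N.
- wedge_nose (a point): Middle of the blunt nose of the tool's grey wedge, 101 mm ahead of the handle's centre, 10 mm above the underside. The wedge is 20 mm high, 39 mm wide and parallel from 37 to 72 mm ahead of the handle's centre, then narrows to 12 mm at the nose. It goes between the clip's arms.
- wedge: The same tool, point on its underside below the handle's centre. Two flat tines, 4 mm high, flush with the underside, run to x +152 mm at y +-14.5 to +-23 mm: they pass either side of the post and under the clip's arms, and carry the clip when lifted.
- pad_mid (a point): Flat cork work pad 240 (x) x 150 (y) mm, 4 mm thick, fixed on the bench; this point is the middle of its top. The tool with the clip on it is about 211 mm long: from 33 mm behind the handle's centre to 178 mm ahead of it.
- pad: The same pad, point at the middle of its underside on the bench.
- reel: Light metal solder reel standing upright, 52 mm diameter, 44 mm high, origin under its middle. Leave it alone.
- flux: White bottle, 34 mm diameter, 85 mm high, origin under its middle. Leave it alone.
Mind the look-alikes: they are no part of the job. Of the things like the clip, leave any that is pink; of the rest the smaller one is meant.

How it is judged:
On the way, in this order (a step that is already met when the one before it is completed fails the run):
1. the held wedge is in the clip and both arms are spread wider than the head, the clip still round the post (value of joint each of leg_left, leg_right above 0.045 rad and contact force between wedge and clip above 0.5 N and contact force between the fingers and wedge above 0.5 N and z of clip_mid in the frame of post_foot below 0.016 m and horizontal distance between clip_mid and post_foot below 0.01 m), for 0.1 s.
2. the clip is lifted above the post's head, borne on the held wedge (z of clip_mid in the frame of post_foot above 0.03 m and contact force between wedge and clip above 0.1 N and contact force between the fingers and wedge above 0.5 N), for 0.1 s.
3. the clip is lowered over the pad to less than 30 mm above it while still borne on the held wedge (x of clip_mid in the frame of pad between -0.12 and 0.12 m and y of clip_mid in the frame of pad between -0.075 and 0.075 m and z of clip_mid in the frame of pad_mid below 0.03 m and contact force between wedge and clip above 0.1 N and contact force between the fingers and wedge above 0.5 N), for 0.05 s.
At the end, for the whole second after the job is handed in: Clip and wedge tool lie at rest on the pad: the clip's middle and the handle's centre are both over the pad (240 x 150 mm), the clip within 25 mm of its top and level within 0.2 rad, the tool lying on its underside (handle centre less than 34 mm above the pad, level within 0.15 rad) (x of clip_mid in the frame of pad between -0.12 and 0.12 m and y of clip_mid in the frame of pad between -0.075 and 0.075 m and x of wedge_grip in the frame of pad between -0.12 and 0.12 m and y of wedge_grip in the frame of pad between -0.075 and 0.075 m and z of clip_mid in the frame of pad_mid below 0.025 m and angle between clip_mid's own z axis and vertical below 0.2 rad and z of wedge_grip in the frame of pad_mid below 0.034 m and angle between wedge_grip's own z axis and vertical below 0.15 rad and linear speed of each of clip, wedge below 0.02 m/s); the robot touches nothing.
It fails at once if the solder reel is knocked or moved more than 25 mm (distance of reel from where it was at the start of the episode above 0.025 m).
It fails at once if the flux bottle is knocked or moved more than 25 mm (distance of flux from where it was at the start of the episode above 0.025 m).
It also fails if it takes over 53 s, if anything falls off the work surface, if the arm or the gripper's body presses on something with over 40 N, if the wrist force passes 120 N, or if a joint passes its speed limit or range.

## Working session

There is one attempt and no reset: what is moved stays moved. The work goes in short steps, Python scripts to look and compute and a tool call to move; the robot and the scene stay as the last step left them, time stands still between calls to the robot, and variables do not carry over. Pictures are saved under pics/ and viewed, at most 12 in all, crops included, and the job is handed in when it is done.

Besides the shell and the picture viewer there is one more tool, called after "Call:" as name([rows], argument=value, ...), one row to a line, values as JSON. play_rows: Moves the arm, as the interface text tells. Shift numbers are shares of 0.05 m and turn numbers shares of 8 degrees, none past 1 either way. Its arguments: {"type":"object","properties":{"series":{"type":"array"},"force":{"type":"number"}},"required":["series"]}

```bash
mkdir -p pics; ls; python3 - <<'E'
from station import ctrl, imaging
import cv2, numpy as np, pickle
o=ctrl.get_obs(); print(o)
d={}
for n in ["side","top","wrist"]:
    im=imaging.get_image(n); d[n]=im; cv2.imwrite(f"pics/{n}0.png",im["color"])
    print(n,im["fx"],im["cx"],im["cy"],np.round(im.get("extrinsics",im.get("hand_eye")),3).tolist())
pickle.dump(d,open("d0.pkl","wb"))
cv2.imwrite("pics/st0.png",cv2.resize(d["top"]["color"],(800,600),interpolation=cv2.INTER_CUBIC))
E
```

```text
pics
{'t': 0.0, 'q': array([-1.38201744e+00,  5.33748830e-02,  1.61430703e+00, -3.14341221e-05,
        1.47599601e+00, -1.18995305e-01]), 'dq': array([ 0.00039587,  0.00188278, -0.00020494,  0.00041149, -0.00059079,
        0.00122391]), 'effort': array([ 1.27907384e-03, -3.93680906e+01, -3.70172703e+01, -1.04534425e-05,
        7.00729986e-03,  2.21043365e-05]), 'tool_pos': array([ 0.18921233, -0.59501107,  0.23004406]), 'tool_rot': array([-3.10240858e+00, -4.81230104e-01,  1.63277852e-04]), 'contact_force': array([-0.76685841, -0.04881872, -0.25658916]), 'wrist_torque': array([ 0.01151314, -0.04122621, -0.03532371]), 'grip_force': 0.0, 'opening': 0.08505407617395204}
side 491.0107615483754 258.316631966136 190.31101805240587 [[-0.963, -0.267, 0.025, 0.539], [-0.151, 0.463, -0.873, 0.107], [0.222, -0.845, -0.487, 1.118], [0.0, 0.0, 0.0, 1.0]]
top 470.48736723285884 261.0842543090767 186.12608216920873 [[0.016, -1.0, 0.003, 0.035], [-0.998, -0.016, -0.066, 0.55], [0.066, -0.002, -0.998, 1.135], [0.0, 0.0, 0.0, 1.0]]
wrist 291.69390782911404 258.0009818889635 190.00326140252443 [[0.0, -0.945, -0.326, 0.084], [1.0, 0.0, 0.001, -0.0], [-0.001, -0.326, 0.945, -0.143], [0.0, 0.0, 0.0, 1.0]]
```

View pics/st0.png

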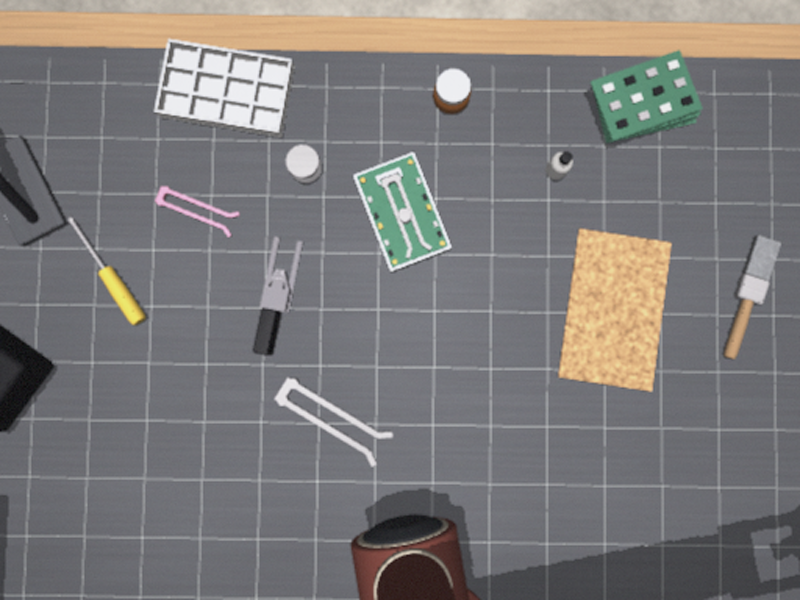

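View pics/side0.png

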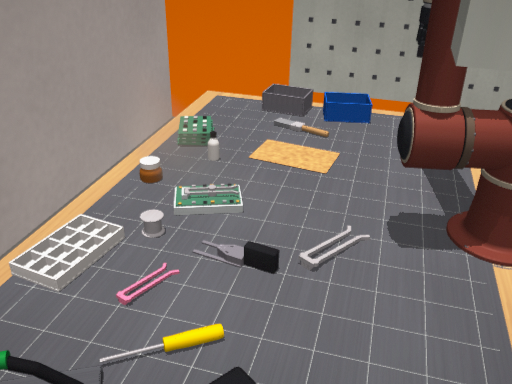

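The top view (800x600) shows these candidates. Clip: on the nest at (403,212), pink decoy at (197,210), larger loose one at (330,420). The one on the nest's post is meant. The wedge tool has its black handle at (267,332) and fork tips at (275,240) and (300,243). The reel is at (303,163), the flux at (560,165) and the pad at (615,310). The side view agrees.

```bash
cat > h.py <<'E'
import numpy as np, cv2
def ray(im,uv,z):
    E=im["extrinsics"]; R,t=E[:3,:3],E[:3,3]
    d=R.T@np.array([(uv[0]-im["cx"])/im["fx"],(uv[1]-im["cy"])/im["fy"],1]); c=-R.T@t
    return c+d*(z-c[2])/d[2]
def wrist_im(im,o):
    from scipy.spatial.transform import Rotation as Ro
    T=np.eye(4);T[:3,:3]=Ro.from_rotvec(o["tool_rot"]).as_matrix();T[:3,3]=o["tool_pos"]
    im["extrinsics"]=np.linalg.inv(T@im["hand_eye"]); return im
def rect(im,mask,z):
    cs=cv2.findContours(mask,cv2.RETR_EXTERNAL,cv2.CHAIN_APPROX_NONE)[0]
    c=max(cs,key=cv2.contourArea)
    P=np.array([ray(im,p[0],z)[:2] for p in c])
    (cx,cy),(w,h),a=cv2.minAreaRect((P*1000).astype(np.float32))
    if w<h: w,h,a=h,w,a+90
    return np.round([cx,cy,w,h,a],1),cv2.contourArea(c)
E
python3 - <<'E'
import pickle,numpy as np,cv2
from h import *
d=pickle.load(open("d0.pkl","rb"));im=d["top"];c=im["color"];hsv=cv2.cvtColor(c,cv2.COLOR_BGR2HSV)
def roi(m,x0,y0,x1,y1):
    s=1.5625;r=np.zeros_like(m);x0,y0,x1,y1=[int(v/s) for v in(x0,y0,x1,y1)];r[y0:y1,x0:x1]=m[y0:y1,x0:x1];return r
cork=roi(cv2.inRange(hsv,(8,60,120),(28,255,255)),540,215,690,400)
print("pad",rect(im,cork,.004))
nest=roi(cv2.inRange(c,(0,95,0),(255,255,255)),345,147,458,275)
nest=cv2.morphologyEx(nest,cv2.MORPH_CLOSE,np.ones((7,7)))
print("nest",rect(im,nest,.022))
blk=roi(cv2.inRange(hsv,(0,0,0),(180,255,45)),245,300,295,365)
print("handle",rect(im,blk,.048),rect(im,blk,.024))
s=1.5625
for n,p,z in [("post",(405,214),.047),("reel",(303,160),.044),("flux",(566,157),.085),("tineL",(276,239),.004),("tineR",(300,243),.004),("clipend",(388,178),.036)]:
    print(n,np.round(ray(im,np.array(p)/s,z)*1000,0))
a=cv2.resize(c[85:185,210:300],None,fx=5,fy=5,interpolation=cv2.INTER_CUBIC)[:500]
b=cv2.resize(c[140:240,140:200],None,fx=5,fy=5,interpolation=cv2.INTER_CUBIC)
cv2.imwrite("pics/crop1.png",np.hstack([a,b]))
E
```

```text
pad (array([ 527.2, -284.5,  240.5,  150.8,  172.2]), 5729.0)
nest (array([676.9,  58.2, 201.3, 178.2,   0.9]), 5832.0)
handle (array([481.1, 247.9,  65.5,   7.9, 170.2]), 65.5) (array([481.3, 252.2,  66.9,   8.1, 170.2]), 65.5)
post [666.  50.  47.]
reel [749. 210.  44.]
flux [ 750. -190.   85.]
tineL [630. 255.   4.]
tineR [624. 217.   4.]
clipend [724.  78.  36.]
```

View pics/crop1.png

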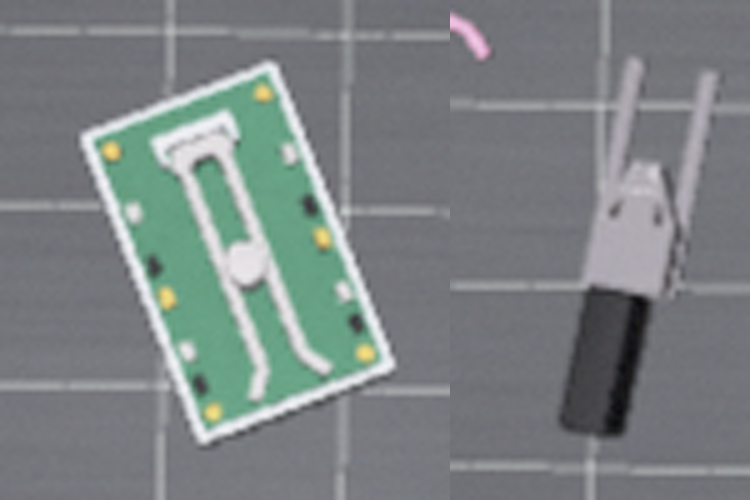

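The crop confirms the U clip in place on the post: post head at (248,262), closed end at (200,145), open end toward (290,390). The nest corners are at (82,133), (272,62), (396,367) and (202,445). On the right, the wedge has its handle's top face at (587,288)-(560,426) and tine tips at (634,60) and (708,72).

```bash
python3 - <<'E'
import pickle
from h import *
d=pickle.load(open("d0.pkl","rb"));im=d["top"]
A=lambda p,z:ray(im,(p[0]/5+210,p[1]/5+85),z)[:2]*1000
B=lambda p,z:ray(im,((p[0]-450)/5+140,p[1]/5+140),z)[:2]*1000
N=[A(p,.024) for p in[(82,133),(272,62),(396,367),(202,445)]]
print(np.round(N)); print("sides",[np.round(np.linalg.norm(N[i]-N[(i+1)%4])) for i in range(4)])
ax=(N[0]+N[1]-N[2]-N[3])/2; print("nest yaw",np.degrees(np.arctan2(ax[1],ax[0])),"ctr",np.mean(N,0))
u=ax/np.linalg.norm(ax); print("post from nest",np.mean(N,0)-10.5*u,"post seen",A((248,262),.047))
H=[B(p,.048) for p in[(587,288),(628,293),(602,436),(560,427)]]
print("H",np.round(H),np.mean(H,0)); 
t=(B((634,60),.004)+B((708,72),.004))/2; m=np.mean(H,0); v=t-m
print("tine mid",t,"len(152)",np.linalg.norm(v),"yaw",np.degrees(np.arctan2(v[1],v[0])))
E
```

```text
[[732. 132.]
 [769.  39.]
 [618. -24.]
 [578.  70.]]
sides [np.float64(100.0), np.float64(163.0), np.float64(102.0), np.float64(165.0)]
nest yaw 22.325915690301375 ctr [674.32352729  54.29181138]
post from nest [664.61062839  50.30312802] post seen [665.03251975  49.15602172]
H [[517. 266.]
 [515. 247.]
 [446. 257.]
 [450. 277.]] [481.9796657  261.99659585]
tine mid [629.6140767  236.48929887] len(152) 149.8216990645945 yaw -9.80241416363709
```

Call:
play_rows([
  [1,[0.67,-0.91,0],[0,0,0]],
  [1,[0.67,-0.91,0],[0,0,0]],
  [1,[0.67,-0.91,0],[0,0,0]],
  [1,[0.67,-0.91,0],[0,0,0]],
  [1,[0.67,-0.91,0],[0,0,0]],
  [1,[0.67,-0.91,0],[0,0,0]],
  [1,[0.67,-0.91,0],[0,0,0]],
  [1,[0.67,-0.91,0],[0,0,0]],
])

```text
t: 1.15
tool_pos: [0.3346, -0.1658, 0.2311]
tool_rot: [3.104, 0.48, 0.001]
contact_force: [1.7, -0.5, -0.3]
opening: 0.0853
grip_force: 0.0
```

Call:
play_rows([
  [1,[0.67,-0.91,0],[0,0,0]],
  [1,[0.67,-0.91,0],[0,0,0]],
  [1,[0.67,-0.91,0],[0,0,0]],
  [1,[0.67,-0.91,0],[0,0,0]],
  [1,[0.67,-0.91,0],[0,0,0]],
  [1,[0.67,-0.91,0],[0,0,0]],
  [1,[0.67,-0.91,0],[0,0,0]],
  [1,[0.67,-0.91,0],[0,0,0]],
])

```text
t: 2.15
tool_pos: [0.4798, 0.2625, 0.231]
tool_rot: [3.104, 0.482, -0.0]
contact_force: [0.5, -0.1, -0.2]
opening: 0.0853
grip_force: 0.0
```

Call:
play_rows([
  [1,[0,0,0.5],[0,0,0.86]],
  [1,[0,0,0.5],[0,0,0.86]],
  [1,[0,0,0],[0,0,0.86]],
  [1,[0,0,0],[0,0,0.86]],
  [1,[0,0,0],[0,0,0]],
  [1,[0,0,0],[0,0,0]],
])

```text
t: 2.9
tool_pos: [0.4796, 0.2605, 0.1812]
tool_rot: [3.13, -0.268, -0.0]
contact_force: [0.4, -0.1, -0.7]
opening: 0.0857
grip_force: 0.0
```

```bash
python3 - <<'E'
from station import ctrl, imaging
from h import *
import pickle
o=ctrl.get_obs(); im=wrist_im(imaging.get_image("wrist"),o); pickle.dump((o,im),open("w1.pkl","wb"))
print(o["t"],o["tool_pos"],o["tool_rot"],np.degrees(2*np.arctan2(o["tool_rot"][1],o["tool_rot"][0])))
cv2.imwrite("pics/w1.png",im["color"])
E
```

```text
2.9 [0.47955279 0.26050566 0.18124281] [ 3.13007421e+00 -2.68070093e-01 -1.51975202e-04] -9.790117403555461
```

View pics/w1.png

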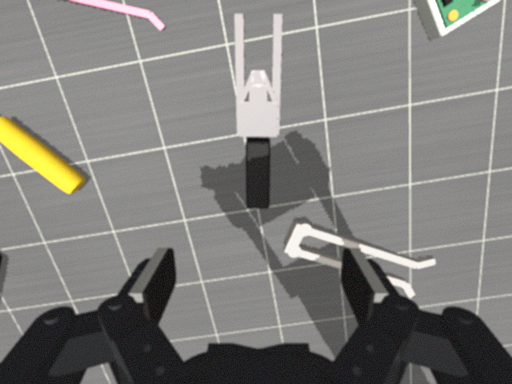

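The wrist view shows the wedge aligned with the tool axis. The handle's top face runs from about (258,140) to (258,207), and the tine tips are at (239,14) and (278,14).

```bash
python3 - <<'E'
import pickle
from h import *
o,im=pickle.load(open("w1.pkl","rb"))
c=im["color"]
for r in range(130,214,6): print(r,c[r,240:280:3].max(1))
print("col",[(r,int(c[r,258].max())) for r in range(130,214,3)])
y=np.radians(-9.8);u=np.array([np.cos(y),np.sin(y)]);n=np.array([-u[1],u[0]])
p=o["tool_pos"][:2]
for nm,uv,z in [("rear top",(258,186),.048),("rear",(258,207),.048),("front",(258,138),.048),("nose",(259,72),.02),("tL",(239,14),.004),("tR",(278,14),.004)]:
    q=ray(im,uv,z)[:2]-p; print(nm,np.round([q@u*1000,q@n*1000],1))
E
```

```text
130 [226 226 225 225 223 226 223 222 224 221 224 225 221 181]
136 [192 217 197 179 174 177 175 184 190 184 203 203 188 140]
142 [142 162 121  42  46  48  48  44  49  43 106 139 132 120]
148 [137 135  67  73  80  76  75  74  73  70  72  91  91  91]
154 [136 136  67  78  81  74  75  74  74  64  65  85  91  90]
160 [134  95  52  58  43  39  48  42  38  38  71  90  79  88]
166 [88 91 49 48 44 46 44 43 40 38 70 90 86 91]
172 [89 88 53 38 45 41 42 41 38 40 73 91 85 92]
178 [86 86 50 41 43 47 45 40 45 38 79 87 89 93]
184 [89 90 52 40 40 41 35 42 44 38 73 91 90 89]
190 [84 90 53 40 46 44 42 33 38 34 81 93 90 86]
196 [98 96 62 46 40 41 36 43 33 42 80 89 89 89]
202 [ 93 116  61  39  45  36  43  36  37  26  79  84  88  85]
208 [ 90  87 106 100  89 101  90  62  63  67  96  95  90  89]
col [(130, 223), (133, 222), (136, 175), (139, 21), (142, 48), (145, 79), (148, 75), (151, 75), (154, 75), (157, 53), (160, 48), (163, 38), (166, 44), (169, 44), (172, 42), (175, 35), (178, 45), (181, 38), (184, 35), (187, 39), (190, 42), (193, 37), (196, 36), (199, 41), (202, 43), (205, 36), (208, 90), (211, 137)]
rear top [-6.9  0.2]
rear [-29.5   0.2]
front [40.8  0.3]
nose [100.1  -0.7]
tL [152.6  18.5]
tR [152.7 -19. ]
```

Call:
play_rows([
  [1,[0,0,1],[0,0,0]],
  [1,[0,0,1],[0,0,0]],
  [1,[0,0,1],[0,0,0]],
  [1,[0,0,0.42],[0,0,0]],
  [1,[0,0,0],[0,0,0]],
  [0,[0,0,0],[0,0,0]],
  [0,[0,0,0],[0,0,0]],
  [0,[0,0,0],[0,0,0]],
], force=100)

```text
t: 3.95
tool_pos: [0.4805, 0.2609, 0.0117]
tool_rot: [-3.129, 0.27, -0.003]
contact_force: [-0.7, 0.6, -0.0]
opening: 0.0324
grip_force: 0.0
```

Call:
play_rows([
  [0,[0,0,0],[0,0,0]],
  [0,[0,0,0],[0,0,0]],
  [0,[0,0,0],[0,0,0]],
  [0,[0,0,0],[0,0,0]],
])

```text
t: 4.45
tool_pos: [0.4806, 0.261, 0.0116]
tool_rot: [-3.129, 0.271, -0.003]
contact_force: [-0.9, -0.8, 5.4]
opening: 0.023
grip_force: 98.5
```

Call:
play_rows([
  [0,[0,0,-1],[0,0,0]],
  [0,[0,0,-1],[0,0,0]],
  [0,[0,0,0],[0,0,-0.8]],
  [0,[0,0,0],[0,0,-0.8]],
  [0,[0,0,0],[0,0,-0.8]],
  [0,[0,0,0],[0,0,-0.8]],
  [0,[0,0,0],[0,0,-0.8]],
  [0,[0,0,0],[0,0,0]],
])

```text
t: 5.45
tool_pos: [0.479, 0.2603, 0.1095]
tool_rot: [3.083, 0.601, -0.002]
contact_force: [-0.4, -0.2, 0.1]
opening: 0.0232
grip_force: 98.0
```

Call:
play_rows([
  [0,[-0.5,0.88,0],[0,0,0]],
  [0,[-0.5,0.88,0],[0,0,0]],
  [0,[-0.5,0.88,0],[0,0,0]],
  [0,[-0.5,0.88,0],[0,0,0]],
  [0,[-0.5,0.88,0],[0,0,0]],
  [0,[-0.5,0.88,0],[0,0,0]],
  [0,[0,0,0],[0,0,0]],
  [0,[0,0,0],[0,0,0]],
])

```text
t: 6.45
tool_pos: [0.4399, -0.0402, 0.1101]
tool_rot: [-3.083, -0.6, 0.0]
contact_force: [1.2, 0.9, -1.5]
opening: 0.0227
grip_force: 98.5
```

```bash
cat > look.py <<'E'
import sys
from station import ctrl, imaging
from h import *
import pickle
n=sys.argv[1]
o=ctrl.get_obs(); im=wrist_im(imaging.get_image("wrist"),o); pickle.dump((o,im),open(n+".pkl","wb"))
print(o["t"],o["tool_pos"],o["tool_rot"],np.degrees(2*np.arctan2(o["tool_rot"][1],o["tool_rot"][0])))
cv2.imwrite(f"pics/{n}.png",im["color"])
E
python3 look.py w2
```

```text
6.45 [ 0.43985135 -0.04018855  0.11008248] [-3.08307583e+00 -5.99925167e-01  3.46506846e-04] -337.97722504573034
```

View pics/w2.png

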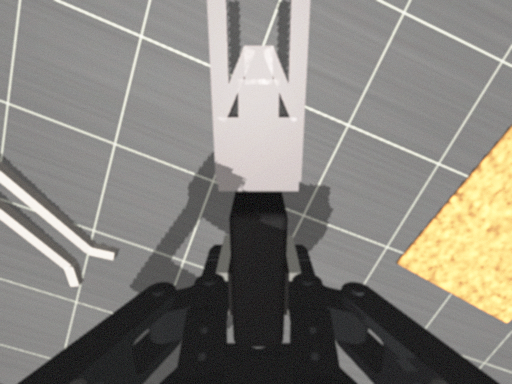

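The wrist view shows the wedge held straight: nose at (258,47), shank edges at 217 and 302 about column 259. I now lower it to working height short of the nest and check it against the top and side views.

Call:
play_rows([
  [0,[0,0.04,1],[0,0,-0.04]],
  [0,[0,0,0.42],[0,0,0]],
  [0,[0,0,0],[0,0,0]],
  [0,[0,0,0],[0,0,0]],
])

```text
t: 7.0
tool_pos: [0.4417, -0.0418, 0.0404]
tool_rot: [3.081, 0.613, 0.002]
contact_force: [0.5, 0.9, 0.0]
opening: 0.023
grip_force: 98.5
```

```bash
python3 - <<'E'
from station import ctrl, imaging
import cv2,pickle,numpy as np
o=ctrl.get_obs();print(o["tool_pos"],o["tool_rot"])
t=imaging.get_image("top");s=imaging.get_image("side");pickle.dump((o,t,s),open("d1.pkl","wb"))
a=cv2.resize(t["color"][90:240,215:315],None,fx=4,fy=4,interpolation=cv2.INTER_CUBIC)
b=cv2.resize(s["color"][170:270,165:265],None,fx=4,fy=4,interpolation=cv2.INTER_CUBIC)
c=np.zeros((600,800,3),np.uint8);c[:,:400]=a;c[:400,400:]=b
cv2.imwrite("pics/c2.png",c)
E
```

```text
[ 0.44172909 -0.04176277  0.04036179] [3.08054739e+00 6.13131330e-01 2.28056952e-03]
```

View pics/c2.png

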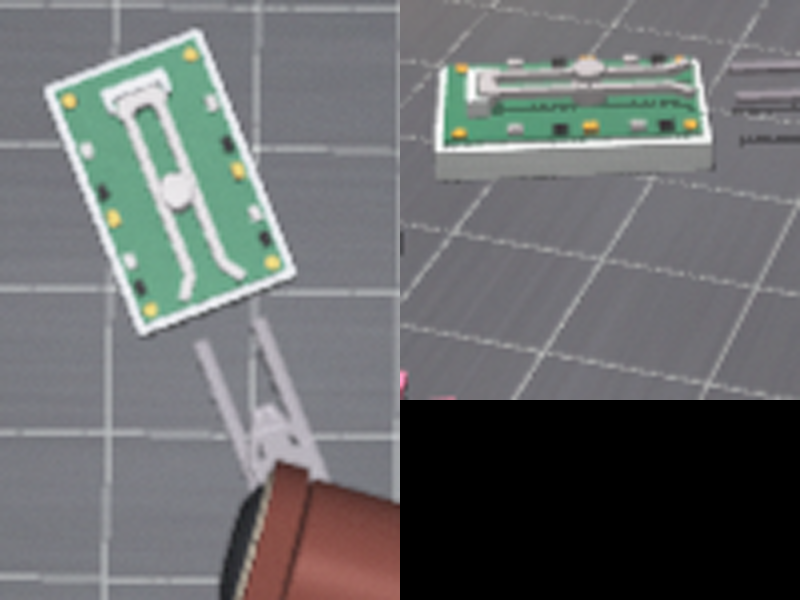

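The top crop shows the tine tips at (202,343) and (261,322), just short of the nest, the post head at (177,191) and the clip's ends at (186,296) and (240,275). The side crop shows the tine tips at about (735,66) and (737,97).

```bash
python3 - <<'E'
import pickle
from h import *
o,t,s=pickle.load(open("d1.pkl","rb"))
T=lambda p,z:ray(t,(p[0]/4+215,p[1]/4+90),z)*1000
y=np.radians(22.3);u=np.array([np.cos(y),np.sin(y)]);n=np.array([-u[1],u[0]])
P=T((177,191),.047)[:2];print("post",P)
f=lambda q:np.round([(q[:2]-P)@u,(q[:2]-P)@n],1)
for nm,p,z in [("tl",(202,343),.033),("tr",(261,322),.033),("el",(186,298),.039),("er",(241,275),.039),("tl2",(227,418),.033),("tr2",(293,400),.033),("nose",(266,407),.048),
  ("lug",(133,78),.037)]: print(nm,f(T(p,z)))
N=[T(p,.024) for p in[(45,90),(201,30),(296,273),(143,334)]]; print([f(q) for q in N], f(np.mean(N,0)))
print("tcp",f(o["tool_pos"]*1000))
def proj(im,X):
    c=im["extrinsics"]@np.append(X,1);return np.array([im["fx"]*c[0]/c[2]+im["cx"],im["fy"]*c[1]/c[2]+im["cy"]])
S=lambda X:np.round((proj(s,np.array(X))-[165,170])*4)
Q=o["tool_pos"][:2]
for L in (18.7,-18.7):
  for z in (.025,.029,.033): print(L,z,S([*(Q+ u*.153+n*L/1000),z]))
for x,yy,z in[(0,0,.047),(-.072,.052,.022),(-.072,.052,0)]: print("ref",S([*(P/1000+u*x+n*yy),z]))
E
```

```text
post [664.16903461  49.98449908]
tl [-89.8  18.9]
tr [-91.  -19.1]
el [-61.4  18.2]
er [-60.5 -17.8]
tl2 [-137.7   21.5]
tr2 [-142.1  -19.7]
nose [-140.6   -2. ]
lug [76.1 -1. ]
[array([91.7, 51.4]), array([ 91.7, -51.8]), array([-70.1, -50.8]), array([-70.8,  50.1])] [10.6 -0.3]
tcp [-240.6   -0.5]
18.7 0.025 [333. 104.]
18.7 0.029 [333.  98.]
18.7 0.033 [333.  93.]
-18.7 0.025 [327.  75.]
-18.7 0.029 [327.  69.]
-18.7 0.033 [327.  63.]
ref [188.  63.]
ref [313. 137.]
ref [312. 169.]
```

Call:
play_rows([
  [0,[0,0,0.04],[0,0,0]],
  [0,[0.4,0,0],[0,0,0]],
  [0,[0.4,0,0],[0,0,0]],
  [0,[0.4,0,0],[0,0,0]],
  [0,[0.2,0,0],[0,0,0]],
  [0,[0.2,0,0],[0,0,0]],
  [0,[0.2,0,0],[0,0,0]],
  [0,[0,0,0],[0,0,0]],
])

```text
t: 8.1
tool_pos: [0.5244, -0.0079, 0.0375]
tool_rot: [3.081, 0.612, 0.0]
contact_force: [-1.2, 0.4, -0.1]
opening: 0.0225
grip_force: 98.5
```

```bash
python3 look.py w3
```

```text
8.1 [ 0.52444657 -0.00789227  0.03745665] [3.08135077e+00 6.11602691e-01 3.45926641e-04] 22.452915421119087
```

View pics/w3.png

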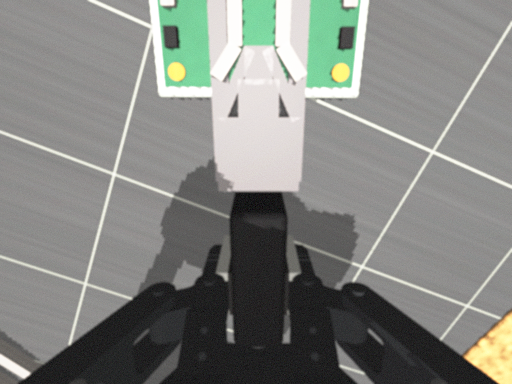

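The wrist view shows the nose entering the mouth, centred: clip ends at (228,65) and (293,65), nose at column 259, tines under the arms. I push on, raised by 1 mm.

Call:
play_rows([
  [0,[0.15,0,-0.02],[0,0,0]],
  [0,[0.15,0,0],[0,0,0]],
  [0,[0.15,0,0],[0,0,0]],
  [0,[0.15,0,0],[0,0,0]],
  [0,[0.1,0,0],[0,0,0]],
  [0,[0,0,0],[0,0,0]],
  [0,[0,0,0],[0,0,0]],
  [0,[0,0,0],[0,0,0]],
])

```text
t: 9.15
tool_pos: [0.5569, 0.0055, 0.0387]
tool_rot: [3.082, 0.611, 0.003]
contact_force: [-0.1, -0.7, -0.6]
opening: 0.0226
grip_force: 98.4
```

```bash
python3 look.py w4;python3 -c "
import pickle;o,i=pickle.load(open('w4.pkl','rb'));print(o['contact_force'],o['wrist_torque'])"
```

```text
9.15 [0.55691534 0.00550071 0.03869909] [3.08158869e+00 6.10967333e-01 2.56631561e-03] 22.428494052627364
[-0.14976463 -0.73810931 -0.6218801 ] [-0.01945756  0.06682801 -0.04000305]
```

View pics/w4.png

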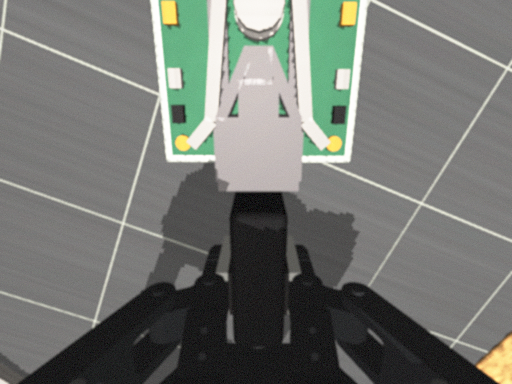

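The wrist view shows the arms fully spread, with the clip ends at (200,135) and (316,135) against the parallel wedge and the nose just short of the collar at (259,40). Lifting.

Call:
play_rows([
  [0,[0,0,0],[0,0,0]],
  [0,[0,0,-0.08],[0,0,0]],
  [0,[0,0,-0.1],[0,0,0]],
  [0,[0,0,-0.2],[0,0,0]],
  [0,[0,0,-0.3],[0,0,0]],
  [0,[0,0,-0.4],[0,0,0]],
  [0,[0,0,-0.5],[0,0,0]],
  [0,[0,0,-0.2],[0,0,0]],
])

```text
t: 10.2
tool_pos: [0.5579, 0.0052, 0.1306]
tool_rot: [3.08, 0.611, 0.007]
contact_force: [0.2, 0.9, -2.0]
opening: 0.0232
grip_force: 98.4
```

Call:
play_rows([
  [0,[0,0,0],[0,0,0]],
  [0,[0,0,0],[0,0,0]],
])

```text
t: 10.45
tool_pos: [0.5556, 0.0055, 0.1263]
tool_rot: [-3.081, -0.611, 0.003]
contact_force: [-1.2, -0.3, -1.5]
opening: 0.0231
grip_force: 98.4
```

```bash
python3 - <<'E'
from station import ctrl, imaging
import cv2,pickle,numpy as np
o=ctrl.get_obs();print(o["t"],o["tool_pos"],o["tool_rot"])
t=imaging.get_image("top");s=imaging.get_image("side");w=imaging.get_image("wrist")
a=cv2.resize(t["color"][80:230,215:315],(400,600),interpolation=cv2.INTER_CUBIC)
b=cv2.resize(s["color"][140:240,165:298],(400,300),interpolation=cv2.INTER_CUBIC)
c=np.zeros((600,800,3),np.uint8);c[:,:400]=a;c[:300,400:]=b;c[300:,400:]=cv2.resize(w["color"],(400,300))
cv2.imwrite("pics/c3.png",c)
E
```

```text
10.45 [0.55562744 0.00546493 0.12633599] [-3.08102097e+00 -6.11042109e-01  2.53478817e-03]
```

View pics/c3.png

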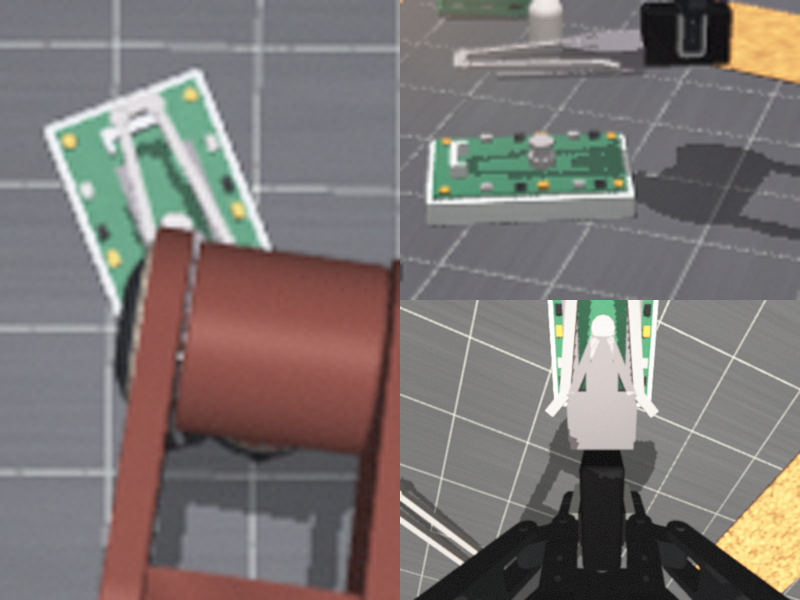

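The pictures show the clip off the post and lying level on the tool: in the side crop it runs from (460,58) to (640,68) with the post bare at (542,150). Carrying it to the pad.

Call:
play_rows([
  [0,[-0.15,0.17,0],[0,0,0]],
  [0,[-0.3,0.33,0],[0,0,0]],
  [0,[-0.4,0.44,0],[0,0,0]],
  [0,[-0.4,0.44,0],[0,0,0]],
  [0,[-0.4,0.44,0],[0,0,0]],
  [0,[-0.4,0.44,0],[0,0,0]],
  [0,[-0.4,0.44,0],[0,0,0]],
  [0,[-0.4,0.44,0],[0,0,0]],
])

```text
t: 11.6
tool_pos: [0.4836, -0.1955, 0.1271]
tool_rot: [3.082, 0.611, -0.001]
contact_force: [0.2, -0.1, -1.7]
opening: 0.0232
grip_force: 98.4
```

Call:
play_rows([
  [0,[-0.4,0.44,0],[0,0,0]],
  [0,[-0.35,0.38,0],[0,0,0]],
  [0,[-0.25,0.28,0],[0,0,0]],
  [0,[-0.15,0.16,0],[0,0,0]],
  [0,[0,0,0],[0,0,0.3]],
  [0,[0,0,0],[0,0,0.6]],
  [0,[0,0,0],[0,0,0.7]],
  [0,[0,0,0],[0,0,0.7]],
])

```text
t: 12.6
tool_pos: [0.4555, -0.274, 0.1272]
tool_rot: [-3.139, -0.107, 0.0]
contact_force: [-0.1, -0.4, -1.2]
opening: 0.0225
grip_force: 98.4
```

Call:
play_rows([
  [0,[0,0,0],[0,0,0.7]],
  [0,[0,0,0],[0,0,0.5]],
  [0,[0,0,0],[0,0,0.28]],
  [0,[0,0,0],[0,0,0]],
  [0,[0,0,0],[0,0,0]],
])

```text
t: 13.22
tool_pos: [0.4554, -0.2741, 0.1272]
tool_rot: [-3.134, 0.212, 0.0]
contact_force: [0.7, -0.2, -1.5]
opening: 0.0231
grip_force: 98.4
```

```bash
python3 look.py w5
```

```text
13.225 [ 0.45543542 -0.27411799  0.12721841] [-3.13416172e+00  2.12399475e-01  1.82211900e-04] 352.2460833510436
```

View pics/w5.png

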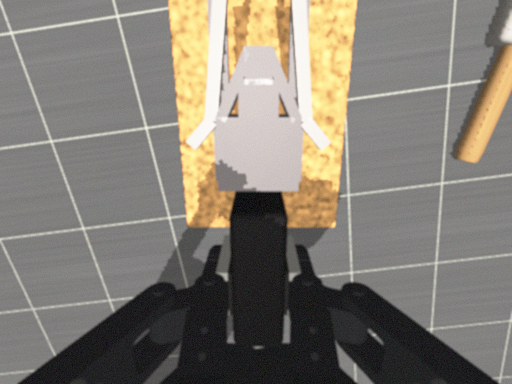

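The wrist view shows the tool and clip centred over the pad: pad edges at columns 188 and 336, tool at 259, parallel. Lowering.

Call:
play_rows([
  [0,[0,0,0.4],[0,0,0]],
  [0,[0,0,0.6],[0,0,0]],
  [0,[0,0,0.5],[0,0,0]],
  [0,[0,0,0.3],[0,0,0]],
  [0,[0,0,0.2],[0,0,0]],
  [0,[0,0,0.1],[0,0,0]],
  [0,[0,0,0.06],[0,0,0]],
  [0,[0,0,0.02],[0,0,0]],
])

```text
t: 14.28
tool_pos: [0.4559, -0.2747, 0.0189]
tool_rot: [3.134, -0.214, 0.002]
contact_force: [1.0, 0.1, -2.2]
opening: 0.0228
grip_force: 98.4
```

Call:
play_rows([
  [0,[0,0,0],[0,0,0]],
  [0,[0,0,0],[0,0,0]],
  [0,[0,0,0],[0,0,0]],
])

```text
t: 14.65
tool_pos: [0.4556, -0.2745, 0.0186]
tool_rot: [3.134, -0.214, 0.001]
contact_force: [-0.4, 0.2, -1.4]
opening: 0.0229
grip_force: 98.4
```

Call:
play_rows([
  [0,[0,0,0.02],[0,0,0]],
  [0,[0,0,0.02],[0,0,0]],
  [0,[0,0,0.02],[0,0,0]],
  [0,[0,0,0],[0,0,0]],
  [0,[0,0,0],[0,0,0]],
])

```text
t: 15.28
tool_pos: [0.4555, -0.2744, 0.0156]
tool_rot: [3.134, -0.214, 0.0]
contact_force: [-2.9, 1.8, 2.9]
opening: 0.0225
grip_force: 99.1
```

Contact with the pad is felt: Fz went from -1.4 N to +2.9 N. Releasing gently and rising.

Call:
play_rows([
  [0.3,[0,0,0],[0,0,0]],
  [0.35,[0,0,0],[0,0,0]],
  [0.45,[0,0,0],[0,0,0]],
  [0.6,[0,0,0],[0,0,0]],
  [0.7,[0,0,0],[0,0,0]],
  [0.7,[0,0,0],[0,0,0]],
  [0.7,[0,0,0],[0,0,0]],
], force=20)

```text
t: 16.15
tool_pos: [0.4554, -0.2743, 0.0153]
tool_rot: [3.134, -0.214, 0.0]
contact_force: [-0.5, 0.3, 0.0]
opening: 0.06
grip_force: 0.0
```

Call:
play_rows([
  [0.7,[0,0,-0.2],[0,0,0]],
  [0.7,[0,0,-0.5],[0,0,0]],
  [0.7,[0,0,-0.8],[0,0,0]],
  [0.7,[0,0,-0.8],[0,0,0]],
  [0.7,[0,0,-0.7],[0,0,0]],
  [0.7,[0,0,0],[0,0,0]],
  [0.7,[0,0,0],[0,0,0]],
])

```text
t: 17.02
tool_pos: [0.4551, -0.274, 0.1648]
tool_rot: [-3.134, 0.214, 0.001]
contact_force: [0.5, 0.1, -0.1]
opening: 0.0598
grip_force: 0.0
```

```bash
python3 - <<'E'
from station import ctrl, imaging
import cv2,numpy as np
o=ctrl.get_obs();print(o["t"],o["tool_pos"],o["opening"])
s=imaging.get_image("side");w=imaging.get_image("wrist")
c=np.hstack([cv2.resize(w["color"],(400,300)),cv2.resize(s["color"][130:205,230:330],(400,300),interpolation=cv2.INTER_CUBIC)])
cv2.imwrite("pics/c4.png",c)
E
```

```text
17.025 [ 0.45509324 -0.27402031  0.16484062] 0.05980446366347386
```

View pics/c4.png

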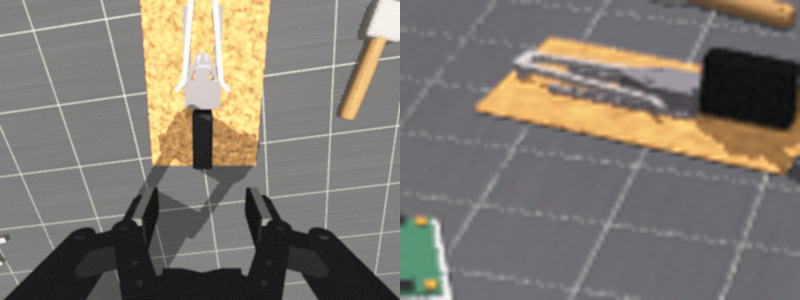

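The final views show the tool and clip lying flat on the pad, with the handle at (202,138) inside the pad's rear edge and the gripper clear. Handing in.

```bash
python3 -c "
from station import ctrl
print(ctrl.finish_job())"
```

```text
the job is handed in; nothing more can be done
None
```

The clip was spread, lifted off the post on the wedge tool and set down flat with it on the cork pad, the reel and bottle were left alone, and I handed the job in at about 17 s; no verdict was returned.

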